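Bolt the lid of the calorimeter vessel chest

TASK

Bolt the lid of the steel chest: raise the bolt's handle out of its parking notch, slide the bolt across through the staple, and turn the handle down until it lies fully home in the keeper's notch, then let go. The notch is found by feel: do not force the handle against its guide rail, and leave the other things where they are.

Things in the scene. Friction and masses are not known exactly. Their poses are not given: they have to be found in the camera images.
- chest: Fixed low chest, 250 x 330 mm, grey, with a flat aluminium lid 115 mm above the table; origin: centre of its underside, z up. On the lid a steel barrel bolt lies along the chest's +y, the way it shoots; rod axis at x = 20 mm, z = 137 mm (22 above the lid), rod 12 mm thick, in two collars 21 mm wide at y = -78..-62 and 50..66 mm
- park_notch (a point): Centre of the parking notch's mouth, level with the rail's top. The guide rail stands along the rod's -x side (chest x = 4..9 mm, 5 mm thick), its top 12.6 mm above the rod axis, from y = -60 mm on. The notch is 14 mm wide along the chest's y, 12.6 mm deep. Between notches the rail's top edge stops the handle at about 0.44 rad (0.5 when pressed); past 0.6 it is in a notch, where it turns to 1.2
- staple (a point): Centre of the staple's eye on the rod's axis, where the shot rod goes; staple 38 mm high, 14 mm long, 138 mm along the chest's +y from the parking notch. The keeper's notch is not measured: 12 mm wide, as deep as the parking notch, in a notched plate screwed on in line with the rail, its middle 42 to 58 mm along the chest's +y from the middle of the parking notch
- handle: The bolt's handle: a dark steel bar 9 mm thick standing out from the rod, ending in a ball knob, 58 mm from the rod's axis to its end. Origin on the rod's axis; z along the bar to the knob, y along the rod (the chest's +y). A side push at the knob acts about threefold on the rail: 8 N there press 24 N on the rail; over 40 N on the rail is forcing
- knob (a point): Centre of the handle's ball knob (16 mm across), 50 mm from the rod's axis
- bolt_slide (a joint): How far the bolt has been shot, m, along the chest's +y: 0 with the handle in the middle of the parking notch, stops at -0.002 and 0.064; stiff, about 1.5 N of friction
- bolt_turn (a joint): The handle's angle about the rod's axis, rad: 0 with the handle straight up, growing as it turns down to the chest's -x side; stops at -0.3; about 1.2 when lying on the floor of a notch. It stays where it is left
- ring_nut: Loose steel ring nut, 56 mm across, 14 mm high, flat on the lid behind the bolt; origin: centre of its underside
- crucible: Small open steel cup, 44 mm across, 30 mm high, standing on the table; origin: centre of its underside
- wash_bottle: White plastic bottle, 64 mm across, 160 mm high, standing on the table; origin: centre of its underside

How it is judged:
By the outcome, as a careful person would: the job done as asked, in the order asked, and still so for the second after the job is handed in, with the robot touching nothing.
It also fails if it takes over 70 s, if anything falls off the work surface, if the arm or the gripper's body presses on something with over 40 N, if the wrist force passes 120 N, or if a joint passes its speed limit or range.

ROBOT

A 7-joint arm with a two-finger parallel gripper is mounted at the origin on the work surface. World frame = base frame: x ahead of the robot, y to its left, z up, the work surface at z = 0. Lengths are in mm, angles in rad, forces in N, time in s.
With the tool pointing down it reaches from about 425 to 925 mm from the base axis. Payload 6.8 kg.
Tool frame: the origin (TCP) lies midway between the tips of the shut fingers; the grasp point (between the pads) lies 19 mm behind it (env.grip_depth is the distance from the TCP to the grasp point, in mm); z points along the fingers, y is the line along which they close (so a half turn about z gives the same grasp; the last joint's range is limited). The gripper opens to 88 mm and grips with 3 to 60 N. Pads are 20 mm wide; open, the fingers measure 115 mm over their backs; the gripper's body (75 mm by 178 mm) begins 61 mm behind the grasp point.
Start: joints at [1.17, 0.477, 0.022, 1.555, -0.011, 1.109, -0.083], TCP at [194.837, -646.286, 222.664] pointing down, gripper open.
Joint ranges: [-2.96, 2.96], [-0.34, 2.1], [-1.41, 1.46], [0.24, 2.44], [-1.37, 4.51], [0.17, 1.92], [-2.96, 2.96]. Speed limits (rad/s): [2.39, 2.39, 3.14, 3.14, 3.14, 3.14, 3.14].

INTERFACE

Orientations are given as a unit quaternion [x, y, z, w].
In Python, from rig import env gives the robot as it stands.
- The arm moves only by the tool carry_out, never from a script. Its argument "series" is text: rows parted by semicolons, each of 4 numbers parted by spaces: the shift along the tool's x, y, z in cm, then the turn about the tool's z in degrees. A call has exactly 8 rows; each row is the pose to reach, as a shift and turn from the pose commanded when the call began, along the tool's axes at that moment; what a row does not reach only later rows make up. A row lasts 1/8 s, in which the tool goes at most 62.5 mm and 10.7 degrees, less where a joint would pass 70% of its speed; a pose out of reach is approached as far as the arm can. A call with a gripper value outside its range is refused whole. "fingers" is the finger opening in cm, from 0 to 8.78, set as the call begins (left out, the last holds). The fingers move at their own pace and stop on an object; the grip force is fixed at half the most. Time passes only in rows, so rows that repeat a pose let the fingers close, or fill a call up. It gives the time, the measured TCP pose, the force, the opening and the grip force at its end, in the units of the state.
- env.sense(): the state, without advancing time (a new reading comes with each control period).
- env.capture(name): name is "side" or "top" or "wrist"; returns the picture (420x560x3 uint8, red, green, blue); there is no depth.
- env.calibration(name): a dict with "vertical_fov" (degrees; the focal length in pixels is half the picture's height over the tangent of half this angle, whatever the lens; pixels are square), "cx", "cy" (the principal point, pixels), "k1" (the pictures are not rectified: a ray, as slopes to the right and down, at radius r is drawn at 1 + k1 r^2 times it, then the intrinsics apply), "extrinsics" (4x4, takes a point from camera to world coordinates); the wrist camera has in their place "hand_eye" (4x4, takes a point from camera to tool coordinates, whose origin is the TCP and whose axes are the flange's). Camera axes: x right, y down, z forward; pixel columns grow to the right and rows downward; lengths in mm; the calibration is good to about 2 mm. A picture is of the moment at which its call begins: read the wrist's pose just before it. calibration takes no time and is no camera call.
- env.close_job(): hands the job in; it is judged then, once.
The state is a dict: "clock": time; "q": joint angles; "dq": joint speeds; "tau": joint torques, N m; "ee_pos": TCP position; "ee_rot": TCP orientation; "ft_force": force on the tool from outside, world axes, zero at the start; "ft_torque": the same for the moment, N m; "gripper_width": finger opening in mm; "gripper_force": force on a finger pad.
Only numpy, scipy, OpenCV 4.12 (cv2) and the standard library are available. Lean on these libraries where they do the work, as an engineer would, in place of code of your own. Each camera call takes 0.05 s, during which the arm holds its last target. There are 200 camera calls.

## Working session

There is one attempt and no reset: what is moved stays moved. The work goes in short steps, Python scripts to look and compute and a tool call to move; the robot and the scene stay as the last step left them, time stands still between calls to the robot, and variables do not carry over. Pictures are saved under pics/ and viewed, at most 10 in all, crops included, and the job is handed in when it is done.

Besides the shell and the picture viewer there is one more tool, called after ">>>" by a JSON object that holds its "api" and its "payload". carry_out: Moves the arm, as the interface text tells. Its arguments: {"type":"object","properties":{"series":{"type":"string"},"fingers":{"type":"number"}},"required":["series"]}

```bash
mkdir -p pics
cat > h.py <<'E'
import numpy as np, cv2
from rig import env
from scipy.spatial.transform import Rotation as R
def cal(n):
    c=env.calibration(n); f=210/np.tan(np.radians(c["vertical_fov"])/2); return c,f
def ext(n):
    c,f=cal(n)
    if "extrinsics" in c: return np.array(c["extrinsics"])
    s=env.sense(); T=np.eye(4); T[:3,:3]=R.from_quat(s["ee_rot"]).as_matrix(); T[:3,3]=s["ee_pos"]
    return T@np.array(c["hand_eye"])
def ray(n,u,v,T=None):
    c,f=cal(n); T=ext(n) if T is None else T
    d=np.array([(u-c["cx"])/f,(v-c["cy"])/f]); x=d.copy()
    for _ in range(30): x=d/(1+c["k1"]*(x@x))
    return T[:3,3],T[:3,:3]@np.array([x[0],x[1],1])
def atz(n,u,v,z,T=None):
    o,d=ray(n,u,v,T); return o+d*(z-o[2])/d[2]
def proj(n,P,T=None):
    c,f=cal(n); T=ext(n) if T is None else T
    p=np.linalg.inv(T)@np.append(P,1); x=p[:2]/p[2]; x=x*(1+c["k1"]*(x@x)); return x*f+[c["cx"],c["cy"]]
def tri(obs):
    A=np.zeros((3,3));b=np.zeros(3)
    for o,d in obs:
        d=d/np.linalg.norm(d);M=np.eye(3)-np.outer(d,d);A+=M;b+=M@o
    return np.linalg.solve(A,b)
def save(n,name,crop=None,k=1):
    im=env.capture(n)[:,:,::-1]
    if crop: a,b,c,d=crop; im=im[b:d,a:c]
    im=cv2.resize(im,None,fx=k,fy=k,interpolation=cv2.INTER_CUBIC); cv2.imwrite("pics/"+name,im)
E
python3 - <<'E'
from h import *
s=env.sense();print(s["ee_pos"],s["ee_rot"],s["clock"],s["ft_force"],env.grip_depth)
a=env.capture("side");b=env.capture("top")
cv2.imwrite("pics/side0.png",a[:,:,::-1]);cv2.imwrite("pics/top0.png",b[:,:,::-1])
for n in("side","top"):print(cal(n))
print(cal("wrist"))
E
```

```text
[ 194.624981   -645.70215162  221.70638968] [ 9.89302117e-01  1.45878436e-01 -2.01619302e-04 -8.72738114e-04] 0.0 [-0.03539388  0.5461084  -0.18755049] 18.700000000000003
({'vertical_fov': 57.403312853554404, 'cx': 287.16286954014174, 'cy': 208.65907971120478, 'k1': 0.016744614597552467, 'extrinsics': array([[ 9.29272561e-01, -2.56053615e-01,  2.66249983e-01,
         3.20659018e+02],
       [-3.69038436e-01, -6.75175097e-01,  6.38709027e-01,
        -5.98862440e+02],
       [ 1.62216027e-02, -6.91791251e-01, -7.21915317e-01,
         7.89720476e+02],
       [ 0.00000000e+00,  0.00000000e+00,  0.00000000e+00,
         1.00000000e+00]])}, np.float64(383.54652311609976))
({'vertical_fov': 45.916542524486445, 'cx': 281.75233469668785, 'cy': 209.99475987662598, 'k1': -0.08992645329798116, 'extrinsics': array([[-1.18699465e-02, -9.96046163e-01,  8.80405926e-02,
         4.57853341e+02],
       [-9.99927900e-01,  1.16638760e-02, -2.85472605e-03,
         5.98407994e+00],
       [ 1.81654437e-03, -8.80681302e-02, -9.96112797e-01,
         1.29182410e+03],
       [ 0.00000000e+00,  0.00000000e+00,  0.00000000e+00,
         1.00000000e+00]])}, np.float64(495.7325069421073))
({'vertical_fov': 70.54295416577335, 'cx': 272.8931668973802, 'cy': 214.2200119916685, 'k1': -0.046306610866913095, 'hand_eye': array([[-1.09873312e-03, -9.66827881e-01, -2.55426391e-01,
         6.80411639e+01],
       [ 9.99999114e-01, -1.25440817e-03,  4.46565639e-04,
        -7.14947283e-01],
       [-7.52161062e-04, -2.55425674e-01,  9.66828402e-01,
        -1.61632835e+02],
       [ 0.00000000e+00,  0.00000000e+00,  0.00000000e+00,
         1.00000000e+00]])}, np.float64(296.90693169368336))
```

View pics/side0.png

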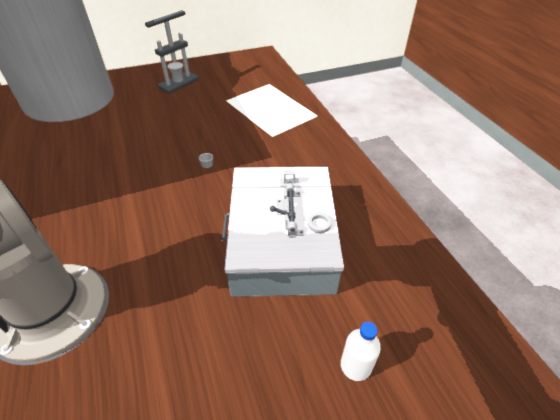

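View pics/top0.png

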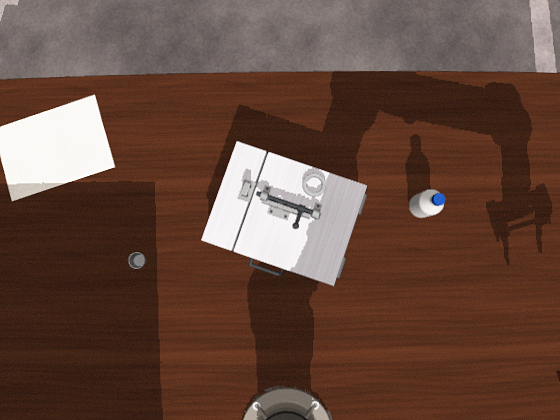

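The side view shows the chest lid with corners at about (233,168), (330,167), (338,265) and (227,264). In the top view the corners are (236,142), (366,185), (335,285) and (202,240). The knob is at about (296,226) top and (273,209) side, lying towards the robot, and the staple is up and to the left. I'll enlarge both views.

Run:
```python
from h import *
a=cv2.imread("pics/top0.png")[130:295,195:375];b=cv2.imread("pics/side0.png")[160:275,220:345]
a=cv2.resize(a,None,fx=3.6,fy=3.6,interpolation=2);b=cv2.resize(b,None,fx=5,fy=5,interpolation=2)
cv2.imwrite("pics/t1.png",a);cv2.imwrite("pics/s1.png",b)
P=[atz("top",u,v,115)for u,v in[(236,142),(366,185),(335,285),(202,240)]]
Q=[atz("side",u,v,115)for u,v in[(233,168),(330,167),(338,265),(227,264)]]
print(np.round(P),np.round(Q))
```

```text
[[ 728.  111.  115.]
 [ 620. -200.  115.]
 [ 383. -121.  115.]
 [ 493.  193.  115.]] [[ 489.  191.  115.]
 [ 737.  103.  115.]
 [ 610. -196.  115.]
 [ 389. -108.  115.]]
```

View pics/t1.png

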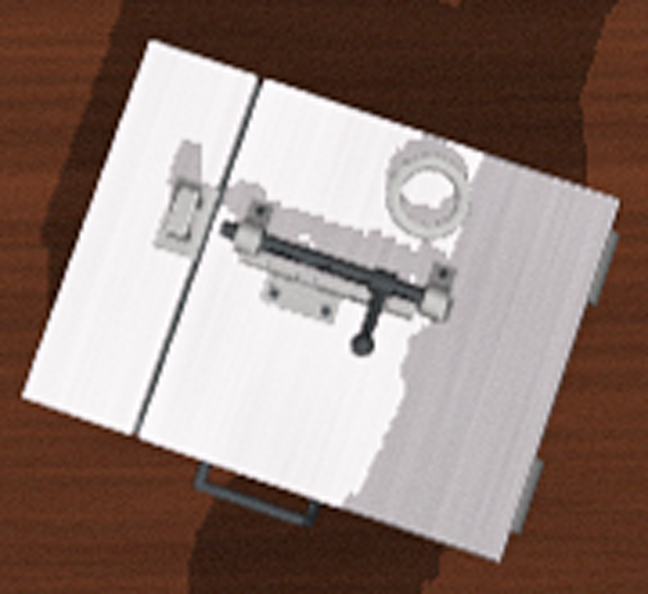

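View pics/s1.png

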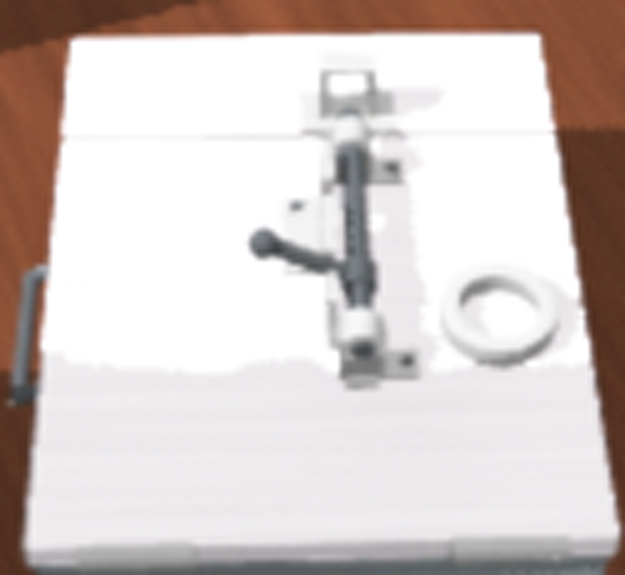

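Top crop: the knob is at (362,345), which is (295.6,225.8) in the full picture, and the rod runs (228,230)–(435,305). Side crop: the knob is at (264,243), which is (272.8,208.6) in full. The notched plate with two screws sits by the rail on the robot side.

```bash
cat > geo.py <<'E'
from h import *
from scipy.optimize import least_squares
O=[("top",236.7,141.1,125,165),("top",367.2,185,125,-165),("top",334.4,286.1,-125,-165),("top",201.1,240.6,-125,165),("side",234.4,167.6,-125,165),("side",328.2,167.2,125,165)]
def c2w(p,x):
    c,s=np.cos(p[2]),np.sin(p[2]); return np.array([p[0]+c*x[0]-s*x[1],p[1]+s*x[0]+c*x[1],x[2]])
E
python3 - <<'E'
from geo import *
E={n:ext(n) for n in("top","side")}
f=lambda p:np.concatenate([proj(n,c2w(p,(x,y,115)),E[n])-[u,v] for n,u,v,x,y in O])
r=least_squares(f,[556,-4,-.337]);p=r.x;print(p,np.degrees(p[2]),np.round(r.fun,1))
k=tri([ray("top",295.6,225.8),ray("side",272.8,208.6)])
c,s=np.cos(-p[2]),np.sin(-p[2]);d=k-[p[0],p[1],0]
print("knob w",k,"chest",c*d[0]-s*d[1],s*d[0]+c*d[1],k[2])
s=env.sense();M=R.from_quat(s["ee_rot"]).as_matrix();print(M.T@(k-s["ee_pos"]),np.degrees(np.arctan2(M[1,0],M[0,0])))
np.save("p.npy",p)
E
```

```text
[ 5.55812176e+02 -5.14938105e+00 -3.43176041e-01] -19.662538798204146 [ 0.6  0.5 -0.3  0.7 -0.4 -1.   1.2 -1.1  0.2 -0.2 -1.6 -0.7]
knob w [522.06384072 -28.73302548 158.81484089] chest -23.845079188424165 -33.5641272248824 158.81484088845016
[ 491.59290945 -496.19729868   63.74175332] 16.775899111809125
```

>>> {"api": "carry_out", "payload": {"series": "2 -2 -0.5 3; 5 -5 -1 8; 9 -9 -2 13; 13 -13 -2 18; 17 -17 -2 23; 21 -21 -2 28; 24 -24 -2 33; 25 -25 -2 36.4", "fingers": 5}}

```text
clock: 1.1
ee_pos: [363.3, -331.8, 242.5]
ee_rot: [0.986, -0.169, -0.0, -0.0]
ft_force: [0.2, -0.0, 0.4]
gripper_width: 49.9
gripper_force: 0.0
```

```bash
cat > st.py <<'E'
from geo import *
p=np.load("p.npy")
def w2c(w):
    c,s=np.cos(-p[2]),np.sin(-p[2]);d=np.array(w)-[p[0],p[1],0];return np.array([c*d[0]-s*d[1],s*d[0]+c*d[1],w[2]])
def st():
    s=env.sense();M=R.from_quat(s["ee_rot"]).as_matrix();t=w2c(s["ee_pos"])
    F=R.from_euler("z",-p[2]).apply(s["ft_force"])
    print("t",round(s["clock"],2),"tcp chest",t.round(1),"yawerr",round(np.degrees(np.arctan2(M[1,0],M[0,0])-p[2]),2),"tilt",(np.degrees(M[:2,2])).round(2),"F chest",F.round(1),"w",round(s["gripper_width"],1),"gf",round(s["gripper_force"],1),"q",np.round(s["q"],2));return s,M,t
if __name__=="__main__":
    s,M,t=st();k=np.array([522.06,-28.73,158.8]);print("to knob tool mm",(M.T@(k-s["ee_pos"])).round(1))
E
python3 st.py
```

```text
t 1.1 tcp chest [ -71.3 -372.4  242.5] yawerr 0.16 tilt [-0.    0.05] F chest [0.2 0.  0.4] w 49.9 gf 0.0 q [ 0.65  0.16 -0.05  1.96  0.01  1.03 -1.31]
to knob tool mm [  48.5 -338.6   84. ]
```

>>> {"api": "carry_out", "payload": {"series": "0.4 -3 0 0; 1.2 -8 0 0; 2 -13 0 0; 2.9 -19 0 0; 3.8 -25 0 0; 4.4 -30 0 0; 4.8 -33.5 0 0; 4.8 -33.9 0 0"}}

```text
clock: 2.1
ee_pos: [521.6, -28.7, 242.3]
ee_rot: [0.986, -0.168, -0.0, -0.0]
ft_force: [-0.1, 0.4, -0.4]
gripper_width: 50.3
gripper_force: 0.0
```

>>> {"api": "carry_out", "payload": {"series": "0 0 1 0; 0 0 2 0; 0 0 3 0; 0 0 3.5 0; 0 0 3.5 0; 0 0 3.5 0; 0 0 3.5 0; 0 0 3.5 0"}}

```text
clock: 3.1
ee_pos: [521.3, -31.6, 207.9]
ee_rot: [0.985, -0.17, 0.0, -0.0]
ft_force: [-0.5, -0.5, 0.2]
gripper_width: 49.7
gripper_force: 0.0
```

Run:
```python
from st import *
s,M,t=st();k=np.array([522.06,-28.73,158.8]);print("to knob",(M.T@(k-s["ee_pos"])).round(1));print("proj knob",proj("wrist",k))
for y in(50,66,-62,-78): print(proj("wrist",c2w(p,(20,y,147.5))))
np.save("T1.npy",ext("wrist"))
save("wrist","w1.png",None,1.4)
```

```text
t 3.1 tcp chest [-23.6 -36.5 207.9] yawerr 0.04 tilt [ 0.03 -0.  ] F chest [-0.3 -0.7  0.2] w 49.7 gf 0.0 q [ 0.19  0.26 -0.3   1.92  0.09  0.98 -2.06]
to knob [-0.2 -2.9 49.1]
proj knob [268.50865294 230.53193681]
[157.07347679 170.1148455 ]
[136.12858645 170.25419997]
[306.62533654 169.74436182]
[328.03291225 169.77796339]
```

View pics/w1.png

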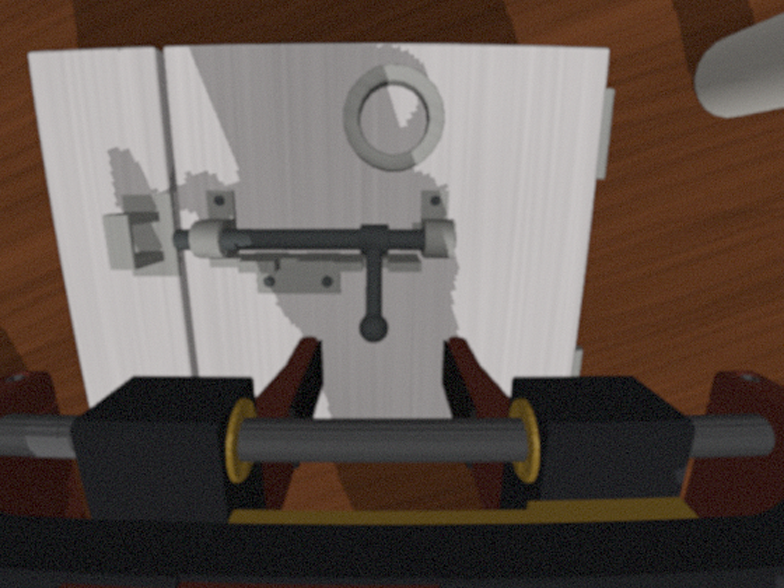

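The wrist view shows the knob at (373,327) of the 1.4x picture, which is (266,234) in full and within 3 px of the prediction, midway between the fingers. A dark gap appears near (277,265) in the plate, so I'll enlarge it.

Run:
```python
from st import *
a=np.mean([env.capture("wrist").astype(float) for _ in range(4)],0)
a=a[160:215,150:310,::-1]; a=np.clip((a-20)*1.6,0,255).astype(np.uint8)
cv2.imwrite("pics/w2.png",cv2.resize(a,None,fx=5,fy=5,interpolation=2))
```

```text
(no output)
```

View pics/w2.png

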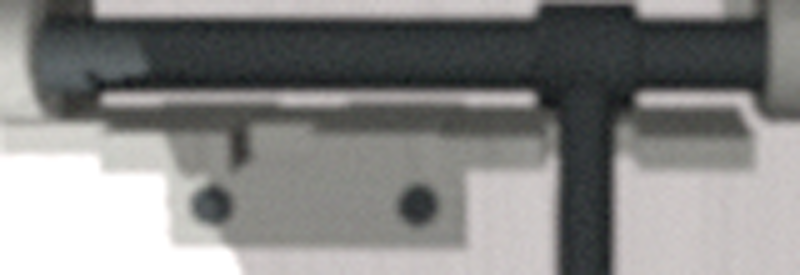

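The keeper's notch spans columns about 238–312 of this crop and the parking notch 545–635 (14 mm). That puts the keeper notch about 49–50 mm along. The knob is about 5 mm to tool -y and 2.5 mm to tool -x, so I'll descend and grip it.

>>> {"api": "carry_out", "payload": {"series": "-0.1 -0.2 0.5 0; -0.25 -0.5 1.5 0; -0.25 -0.5 3 0; -0.25 -0.5 4.5 0; -0.25 -0.5 6 0; -0.25 -0.5 6.8 0; -0.25 -0.5 7.2 0; -0.25 -0.5 7.2 0"}}

```text
clock: 4.35
ee_pos: [520.5, -26.0, 135.6]
ee_rot: [0.985, -0.17, 0.0, -0.0]
ft_force: [0.5, 1.0, 0.3]
gripper_width: 50.0
gripper_force: 0.0
```

Run:
```python
from st import *
st(); save("wrist","w3.png",(130,140,420,340),2.6)
```

```text
t 4.35 tcp chest [-26.2 -31.5 135.6] yawerr 0.04 tilt [0. 0.] F chest [0.2 1.1 0.3] w 50.0 gf 0.0 q [ 0.17  0.35 -0.29  1.99  0.13  0.82 -2.11]
```

View pics/w3.png

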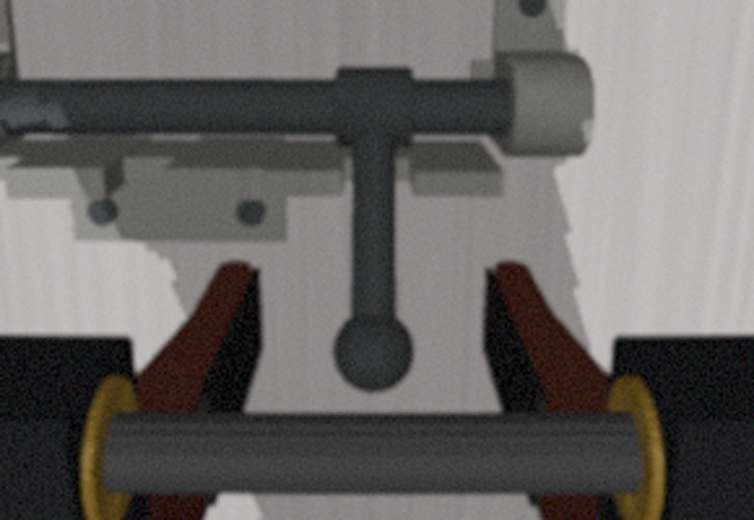

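The knob is centred between the fingers at crop (373,350), about 2 mm to -x of the grasp point. I'll close now.

>>> {"api": "carry_out", "payload": {"series": "-0.15 0 0 0; -0.15 0 0 0; -0.15 0 0 0; -0.15 0 0 0; -0.15 0 0 0; -0.15 0 0 0; -0.15 0 0 0; -0.15 0 0 0", "fingers": 0.8}}

```text
clock: 5.4
ee_pos: [519.0, -25.6, 135.6]
ee_rot: [0.985, -0.17, -0.0, 0.0]
ft_force: [-0.6, -1.5, 0.1]
gripper_width: 14.5
gripper_force: 30.0
```

```bash
python3 st.py
```

```text
t 5.4 tcp chest [-27.8 -31.7 135.6] yawerr 0.03 tilt [-0.   -0.01] F chest [-0.1 -1.6  0.1] w 14.5 gf 30.0 q [ 0.17  0.35 -0.29  1.99  0.13  0.82 -2.11]
to knob tool mm [  3.9   1.9 -23.2]
```

>>> {"api": "carry_out", "payload": {"series": "0.08 0 -0.2 0; 0.2 0 -0.45 0; 0.32 0 -0.68 0; 0.52 0 -1 0; 0.74 0 -1.3 0; 0.99 0 -1.58 0; 1.25 0 -1.85 0; 1.25 0 -1.85 0"}}

```text
clock: 6.4
ee_pos: [530.6, -29.7, 154.5]
ee_rot: [0.985, -0.17, -0.0, 0.0]
ft_force: [-1.1, -1.1, -0.6]
gripper_width: 14.5
gripper_force: 30.0
```

```bash
python3 st.py
```

```text
t 6.4 tcp chest [-15.5 -31.7 154.5] yawerr 0.05 tilt [-0.04 -0.01] F chest [-0.7 -1.4 -0.6] w 14.5 gf 30.0 q [ 0.18  0.34 -0.29  1.95  0.12  0.87 -2.09]
to knob tool mm [-8.3  1.9 -4.3]
```

>>> {"api": "carry_out", "payload": {"series": "0.28 0 -0.24 0; 0.59 0 -0.46 0; 0.91 0 -0.66 0; 1.24 0 -0.84 0; 1.47 0 -0.95 0; 1.7 0 -1.04 0; 2.17 0 -1.18 0; 2.17 0 -1.18 0"}}

```text
clock: 7.4
ee_pos: [552.1, -36.9, 166.4]
ee_rot: [0.985, -0.17, 0.001, -0.0]
ft_force: [-1.7, 1.9, 4.0]
gripper_width: 8.0
gripper_force: 3.5
```

Run:
```python
from st import *
st(); save("side","s2.png",(220,150,345,250),5)
```

```text
t 7.4 tcp chest [  7.2 -31.1 166.4] yawerr 0.03 tilt [0.08 0.02] F chest [-2.2  1.2  4. ] w 8.0 gf 3.5 q [ 0.18  0.36 -0.28  1.89  0.12  0.91 -2.07]
```

View pics/s2.png

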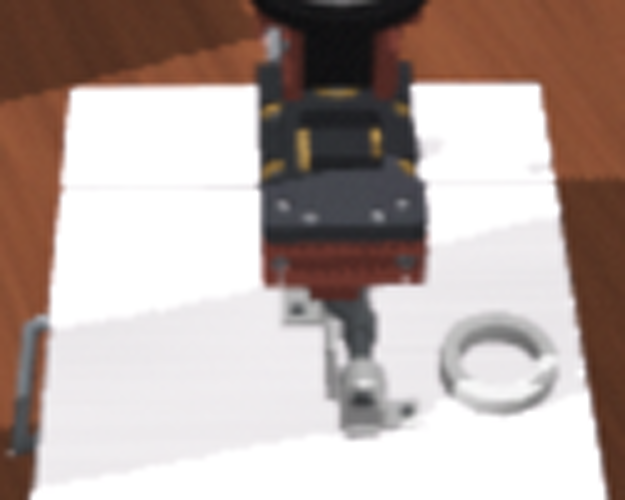

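The side crop shows the handle partly upright under the gripper, at about (350,330). Width 8 and a weak grip force mean the knob has slipped out of the pads. I'll use one composite view to see where the handle is.

Run:
```python
from st import *
w=env.capture("wrist")[140:360,130:420,::-1];t=env.capture("top")[165:245,240:340,::-1]
W=cv2.resize(w,(638,484),interpolation=2)
cv2.imwrite("pics/c1.png",W)
np.save("T2.npy",ext("wrist"))
for th in(0,.1,.25,.4,.6): 
    q=c2w(p,(20-50*np.sin(th),-32,137+50*np.cos(th)));print(th,((proj("wrist",q)-[130,140])*2.2).round())
```

```text
0 [317. 237.]
0.1 [317. 257.]
0.25 [317. 284.]
0.4 [317. 306.]
0.6 [317. 329.]
```

View pics/c1.png

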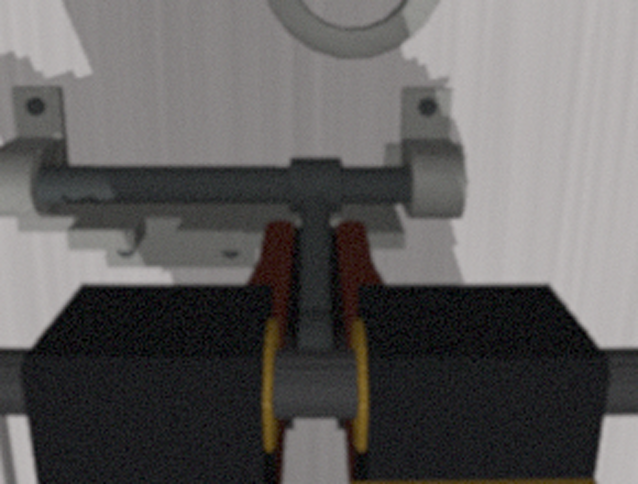

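The bar stands between the fingers and the knob is hidden under the linkage on the -x side, so the handle lagged behind the pads. I'll open, back up, and locate the knob by code.

>>> {"api": "carry_out", "payload": {"series": "0 0 0 0; 0 0 0 0; 0 0 0 0; 0 0 -1 0; 0 0 -2.5 0; -0.5 0 -4 0; -1 0 -5 0; -1 0 -5 0", "fingers": 5}}

```text
clock: 8.55
ee_pos: [542.0, -33.4, 217.2]
ee_rot: [0.985, -0.17, 0.001, -0.0]
ft_force: [-0.2, 0.2, -0.0]
gripper_width: 49.9
gripper_force: 0.0
```

```bash
cat > knob.py <<'E'
from st import *
# handle angle by matching: column widths of the dark handle below the rod in the wrist view
def track():
    s,M,t=st();T=ext("wrist");im=env.capture("wrist");g=cv2.cvtColor(im,cv2.COLOR_RGB2GRAY)
    for th in np.arange(0,1.3,.1): print(round(th,1),proj("wrist",c2w(p,(20-50*np.sin(th),t[1],137+50*np.cos(th))),T).round(0),end=" ")
    print()
    u0=int(proj("wrist",c2w(p,(0,-32,160)),T)[0])
    for v in range(150,300,4):
        row=g[v-1:v+2,u0-45:u0+45].mean(0)
        d=np.where(row<75)[0]+u0-45
        print(v,(d.min(),d.max(),len(d)) if len(d) else None,end="; ")
    return im
if __name__=="__main__": track()
E
python3 knob.py
```

```text
t 8.55 tcp chest [ -3.5 -31.3 217.2] yawerr 0.05 tilt [ 0.12 -0.01] F chest [-0.3  0.1 -0. ] w 49.9 gf 0.0 q [ 0.19  0.28 -0.29  1.86  0.1   1.01 -2.06]
0.0 [272. 205.] 0.1 [272. 212.] 0.2 [272. 219.] 0.3 [272. 226.] 0.4 [272. 231.] 0.5 [272. 237.] 0.6 [272. 241.] 0.7 [272. 245.] 0.8 [272. 248.] 0.9 [272. 250.] 1.0 [272. 252.] 1.1 [272. 252.] 1.2 [272. 253.] 
150 None; 154 None; 158 None; 162 None; 166 (np.int64(312), np.int64(317), 6); 170 None; 174 None; 178 None; 182 (np.int64(306), np.int64(308), 3); 186 (np.int64(264), np.int64(307), 20); 190 (np.int64(228), np.int64(308), 81); 194 (np.int64(228), np.int64(307), 80); 198 (np.int64(228), np.int64(308), 81); 202 (np.int64(228), np.int64(307), 75); 206 (np.int64(228), np.int64(302), 72); 210 (np.int64(268), np.int64(278), 11); 214 (np.int64(268), np.int64(277), 10); 218 (np.int64(239), np.int64(277), 15); 222 (np.int64(239), np.int64(277), 15); 226 (np.int64(268), np.int64(277), 10); 230 (np.int64(268), np.int64(277), 10); 234 (np.int64(268), np.int64(277), 10); 238 (np.int64(266), np.int64(279), 14); 242 (np.int64(264), np.int64(282), 19); 246 (np.int64(228), np.int64(317), 23); 250 (np.int64(228), np.int64(317), 21); 254 (np.int64(228), np.int64(317), 13); 258 (np.int64(228), np.int64(317), 3); 262 (np.int64(228), np.int64(317), 4); 266 (np.int64(228), np.int64(317), 5); 270 (np.int64(228), np.int64(317), 5); 274 (np.int64(228), np.int64(317), 4); 278 (np.int64(228), np.int64(317), 2); 282 None; 286 None; 290 None; 294 None; 298 None;
```

The knob is at about (272.5,247), which gives θ≈0.75, consistent with losing it in the second half. I'll push it upright with shut fingers from the -x side instead of gripping.

>>> {"api": "carry_out", "payload": {"series": "-1 0 0 0; -2.5 0 0 0; -4 0 0 0; -4.8 0 0 0; -4.8 0 1 0; -4.8 0 2.5 0; -4.8 0 4.5 0; -4.8 0 5.3 0", "fingers": 0}}

```text
clock: 9.6
ee_pos: [495.8, -17.7, 161.0]
ee_rot: [0.985, -0.171, -0.001, 0.0]
ft_force: [0.4, 0.4, 0.3]
gripper_width: 0.4
gripper_force: 0.0
```

>>> {"api": "carry_out", "payload": {"series": "0.4 0 0 0; 0.8 0 0 0; 1.1 0 0 0; 1.4 0 0 0; 1.7 0 0 0; 2 0 0 0; 2.3 0 0 0; 2.3 0 0 0"}}

```text
clock: 10.6
ee_pos: [518.1, -25.1, 162.9]
ee_rot: [0.985, -0.17, -0.0, -0.0]
ft_force: [-1.7, 0.9, 1.6]
gripper_width: 0.5
gripper_force: 0.7
```

```bash
python3 st.py
```

```text
t 10.6 tcp chest [-28.8 -31.5 162.9] yawerr 0.04 tilt [-0.04  0.01] F chest [-1.9  0.2  1.6] w 0.5 gf 0.7 q [ 0.18  0.31 -0.3   1.97  0.12  0.88 -2.09]
to knob tool mm [5.  2.1 4.1]
```

>>> {"api": "carry_out", "payload": {"series": "0.25 0 0 0; 0.5 0 0 0; 0.75 0 0 0; 1.0 0 0 0; 1.25 0 0 0; 1.5 0 0 0; 1.7 0 0 0; 1.8 0 0 0"}}

```text
clock: 11.6
ee_pos: [535.4, -31.4, 162.9]
ee_rot: [0.985, -0.17, 0.0, 0.0]
ft_force: [-0.5, 0.9, 0.6]
gripper_width: 0.4
gripper_force: 0.4
```

```bash
python3 st.py
```

```text
t 11.6 tcp chest [-10.4 -31.6 162.9] yawerr 0.04 tilt [ 0. -0.] F chest [-0.8  0.7  0.6] w 0.4 gf 0.4 q [ 0.18  0.34 -0.29  1.93  0.12  0.89 -2.08]
to knob tool mm [-13.5   2.    4.1]
```

>>> {"api": "carry_out", "payload": {"series": "-0.8 0 0 0; -0.8 0 -1.5 0; -0.8 0 -3.5 0; -0.8 0 -5.2 0; 0 0 -6 0; 0.9 0 -6 0; 1.8 0 -6 0; 1.8 0 -6 0", "fingers": 4}}

```text
clock: 12.6
ee_pos: [552.5, -37.7, 222.1]
ee_rot: [0.985, -0.171, -0.001, 0.0]
ft_force: [-0.5, -0.9, -0.9]
gripper_width: 40.2
gripper_force: 0.0
```

```bash
python3 knob.py
```

```text
t 12.6 tcp chest [  7.8 -31.8 222.1] yawerr 0.01 tilt [-0.07  0.01] F chest [-0.2 -1.  -0.9] w 40.2 gf 0.0 q [ 0.19  0.3  -0.29  1.83  0.1   1.03 -2.05]
0.0 [272. 220.] 0.1 [272. 226.] 0.2 [272. 233.] 0.3 [272. 239.] 0.4 [272. 244.] 0.5 [272. 249.] 0.6 [272. 253.] 0.7 [272. 256.] 0.8 [272. 259.] 0.9 [272. 261.] 1.0 [272. 262.] 1.1 [272. 263.] 1.2 [272. 263.] 
150 None; 154 None; 158 None; 162 None; 166 None; 170 None; 174 None; 178 (np.int64(311), np.int64(315), 5); 182 None; 186 None; 190 None; 194 (np.int64(305), np.int64(305), 1); 198 (np.int64(264), np.int64(305), 19); 202 (np.int64(227), np.int64(306), 80); 206 (np.int64(227), np.int64(306), 80); 210 (np.int64(227), np.int64(305), 79); 214 (np.int64(227), np.int64(299), 73); 218 (np.int64(227), np.int64(300), 65); 222 (np.int64(266), np.int64(277), 12); 226 (np.int64(267), np.int64(276), 10); 230 (np.int64(239), np.int64(279), 20); 234 (np.int64(263), np.int64(281), 19); 238 (np.int64(262), np.int64(282), 21); 242 (np.int64(227), np.int64(316), 30); 246 (np.int64(227), np.int64(316), 28); 250 (np.int64(227), np.int64(316), 20); 254 (np.int64(227), np.int64(316), 20); 258 (np.int64(227), np.int64(316), 21); 262 (np.int64(227), np.int64(316), 21); 266 (np.int64(227), np.int64(316), 21); 270 (np.int64(227), np.int64(316), 21); 274 (np.int64(227), np.int64(316), 21); 278 (np.int64(227), np.int64(316), 19); 282 (np.int64(227), np.int64(316), 17); 286 (np.int64(227), np.int64(316), 15); 290 (np.int64(227), np.int64(316), 13); 294 (np.int64(227), np.int64(316), 11); 298 (np.int64(227), np.int64(316), 10);
```

θ≈0.3, clear of the rail. I'll lower the fingers over the knob and grip it to slide.

>>> {"api": "carry_out", "payload": {"series": "-0.25 0 1 0; -0.25 0 2.5 0; -0.25 0 4 0; -0.25 0 5.2 0; -0.25 0 5.4 0; -0.25 0 5.4 0; -0.25 0 5.4 0; -0.25 0 5.4 0"}}

```text
clock: 13.65
ee_pos: [550.2, -36.5, 169.5]
ee_rot: [0.985, -0.17, 0.001, -0.0]
ft_force: [0.0, -1.3, -0.4]
gripper_width: 40.0
gripper_force: 0.0
```

>>> {"api": "carry_out", "payload": {"series": "0 0 0 0; 0 0 0 0; 0 0 0 0; 0 0 0 0; 0 0 0 0; 0 0 0 0; 0 0 0 0; 0 0 0 0", "fingers": 0.8}}

```text
clock: 14.65
ee_pos: [549.9, -36.5, 169.0]
ee_rot: [0.985, -0.17, 0.0, -0.0]
ft_force: [1.2, 0.8, 0.6]
gripper_width: 14.4
gripper_force: 30.0
```

```bash
python3 st.py
```

```text
t 14.65 tcp chest [  4.9 -31.5 169. ] yawerr 0.04 tilt [0.01 0.  ] F chest [0.8 1.2 0.6] w 14.4 gf 30.0 q [ 0.18  0.35 -0.29  1.89  0.12  0.91 -2.07]
to knob tool mm [-28.8   2.   10.2]
```

>>> {"api": "carry_out", "payload": {"series": "0 -0.4 0 0; 0 -1.1 0 0; 0 -1.8 0 0; 0 -2.6 0 0; 0 -3.4 0 0; 0 -4.1 0 0; 0 -4.7 0 0; 0 -4.95 0 0"}}

```text
clock: 15.65
ee_pos: [566.6, 10.6, 169.0]
ee_rot: [0.985, -0.17, 0.0, -0.0]
ft_force: [-0.9, -1.3, 2.0]
gripper_width: 14.2
gripper_force: 30.0
```

>>> {"api": "carry_out", "payload": {"series": "0 0 0 0; 0 0 0 0; 0 0 0 0; 0 0 0 0; 0 0 0 0; 0 0 0 0; 0 0 0 0; 0 0 0 0"}}

```text
clock: 16.65
ee_pos: [566.4, 10.1, 169.0]
ee_rot: [0.985, -0.17, -0.0, -0.0]
ft_force: [0.4, 1.6, 1.4]
gripper_width: 14.1
gripper_force: 30.0
```

```bash
python3 st.py
```

```text
t 16.65 tcp chest [  4.8  18.  169. ] yawerr 0.04 tilt [-0.  0.] F chest [-0.1  1.6  1.4] w 14.1 gf 30.0 q [ 0.11  0.38 -0.3   1.86  0.13  0.93 -2.16]
to knob tool mm [-28.7  51.5  10.2]
```

>>> {"api": "carry_out", "payload": {"series": "0 0 0 0; 0 0 0 0; 0 0 -0.5 0; 0 0 -2 0; 0 0 -3.5 0; 0 0 -5 0; 0 0 -5 0; 0 0 -5 0", "fingers": 4}}

```text
clock: 17.65
ee_pos: [566.2, 10.0, 218.8]
ee_rot: [0.985, -0.17, -0.0, 0.0]
ft_force: [-0.4, -0.7, -0.5]
gripper_width: 40.1
gripper_force: 0.0
```

Run:
```python
from knob import *
im=track()
a=im[180:260,190:370,::-1].astype(float);a=np.clip((a-20)*1.6,0,255).astype(np.uint8)
cv2.imwrite("pics/w5.png",cv2.resize(a,None,fx=4.4,fy=4.4,interpolation=2))
```

```text
t 17.65 tcp chest [  4.7  17.8 218.8] yawerr 0.03 tilt [-0.01 -0.01] F chest [-0.1 -0.8 -0.5] w 40.1 gf 0.0 q [ 0.12  0.32 -0.3   1.81  0.11  1.03 -2.14]
0.0 [272. 217.] 0.1 [272. 223.] 0.2 [272. 230.] 0.3 [272. 236.] 0.4 [272. 242.] 0.5 [272. 247.] 0.6 [272. 251.] 0.7 [272. 254.] 0.8 [272. 257.] 0.9 [272. 259.] 1.0 [272. 260.] 1.1 [272. 261.] 1.2 [272. 261.] 
150 None; 154 None; 158 None; 162 None; 166 None; 170 None; 174 (np.int64(367), np.int64(371), 5); 178 (np.int64(367), np.int64(371), 5); 182 None; 186 None; 190 (np.int64(359), np.int64(378), 20); 194 (np.int64(359), np.int64(367), 9); 198 (np.int64(291), np.int64(367), 44); 202 (np.int64(291), np.int64(367), 45); 206 (np.int64(291), np.int64(367), 45); 210 (np.int64(291), np.int64(367), 43); 214 (np.int64(291), np.int64(357), 67); 218 (np.int64(297), np.int64(361), 41); 222 (np.int64(342), np.int64(342), 1); 226 None; 230 (np.int64(292), np.int64(297), 6); 234 None; 238 None; 242 (np.int64(312), np.int64(322), 11); 246 (np.int64(308), np.int64(325), 18); 250 (np.int64(308), np.int64(326), 19); 254 (np.int64(308), np.int64(328), 21); 258 (np.int64(308), np.int64(330), 23); 262 (np.int64(308), np.int64(333), 26); 266 (np.int64(308), np.int64(336), 29); 270 (np.int64(308), np.int64(380), 64); 274 (np.int64(308), np.int64(380), 68); 278 (np.int64(309), np.int64(380), 72); 282 (np.int64(310), np.int64(380), 71); 286 (np.int64(311), np.int64(380), 70); 290 (np.int64(312), np.int64(380), 69); 294 (np.int64(312), np.int64(380), 66); 298 (np.int64(312), np.int64(380), 66);
```

View pics/w5.png

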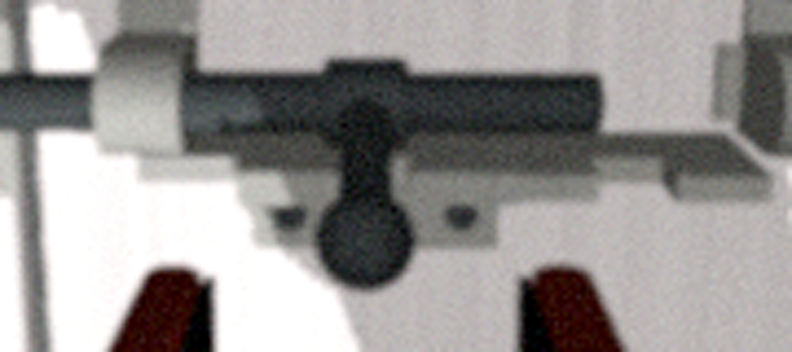

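The knob is upright at crop (366,240), θ≈0.28. The right edge of the keeper's notch is at about column 407, so its centre is near 373 while the bar is at 366, about 1.2 mm too far. I'll regrip 1.2 mm back.

>>> {"api": "carry_out", "payload": {"series": "0 0.12 1 0; 0 0.12 2.5 0; 0 0.12 4 0; 0 0.12 4.9 0; 0 0.12 5 0; 0 0.12 5 0; 0 0.12 5 0; 0 0.12 5 0"}}

```text
clock: 18.7
ee_pos: [566.3, 9.0, 169.4]
ee_rot: [0.985, -0.17, 0.0, -0.0]
ft_force: [-0.2, 0.2, -0.1]
gripper_width: 40.1
gripper_force: 0.0
```

>>> {"api": "carry_out", "payload": {"series": "0 0 0 0; 0 0 0 0; 0 0 0 0; 0 0 0 0; 0 0 0 0; 0 0 0 0; 0 0 0 0; 0 0 0 0", "fingers": 0.8}}

```text
clock: 19.7
ee_pos: [566.1, 9.1, 169.0]
ee_rot: [0.985, -0.17, 0.0, -0.0]
ft_force: [0.6, 1.4, 0.2]
gripper_width: 14.2
gripper_force: 30.0
```

```bash
python3 st.py
```

```text
t 19.7 tcp chest [  4.9  16.9 169. ] yawerr 0.04 tilt [0.01 0.01] F chest [0.1 1.5 0.2] w 14.2 gf 30.0 q [ 0.11  0.38 -0.3   1.86  0.13  0.93 -2.16]
to knob tool mm [-28.8  50.5  10.2]
```

>>> {"api": "carry_out", "payload": {"series": "0 0 0 0; 0 0 0 0; 0 0 -0.5 0; 0 0 -2 0; 0 0 -3.8 0; 0 0 -4.2 0; 1.5 0 -4.2 0; 3 0 -4.2 0", "fingers": 3.5}}

```text
clock: 20.7
ee_pos: [595.2, -1.7, 210.7]
ee_rot: [0.985, -0.171, -0.0, 0.0]
ft_force: [1.1, -0.1, 0.1]
gripper_width: 35.1
gripper_force: 0.0
```

>>> {"api": "carry_out", "payload": {"series": "0 0 0 0; 0 0 0 0; 0 0 0 0; 0 0 0.5 0; 0 0 1.5 0; 0 0 2.5 0; 0 0 2.9 0; 0 0 2.9 0", "fingers": 0}}

```text
clock: 21.7
ee_pos: [594.0, -1.1, 181.4]
ee_rot: [0.985, -0.17, -0.0, 0.0]
ft_force: [0.6, -0.0, 0.0]
gripper_width: 0.4
gripper_force: 0.0
```

>>> {"api": "carry_out", "payload": {"series": "-0.3 0 0 0; -0.6 0 0 0; -0.9 0 0 0; -1.1 0 0 0; -1.2 0 0 0; -1.3 0 0 0; -1.4 0 0 0; -1.4 0 0 0"}}

```text
clock: 22.7
ee_pos: [581.1, 3.6, 181.9]
ee_rot: [0.985, -0.17, -0.0, 0.0]
ft_force: [0.5, 0.2, -1.6]
gripper_width: 0.6
gripper_force: 0.1
```

```bash
python3 st.py
```

```text
t 22.7 tcp chest [ 20.8  16.8 181.9] yawerr 0.04 tilt [-0. -0.] F chest [ 0.4  0.3 -1.6] w 0.6 gf 0.1 q [ 0.12  0.38 -0.29  1.81  0.13  0.97 -2.14]
to knob tool mm [-44.7  50.3  23.2]
```

>>> {"api": "carry_out", "payload": {"series": "-0.1 0 0 0; -0.2 0 0 0; -0.3 0 0 0; -0.4 0 0 0; -0.4 0 0 0; -0.4 0 0 0; -0.4 0 0 0; -0.4 0 0 0"}}

```text
clock: 23.7
ee_pos: [577.3, 5.0, 182.0]
ee_rot: [0.985, -0.17, -0.0, -0.0]
ft_force: [0.8, 0.3, 0.8]
gripper_width: 0.4
gripper_force: 0.1
```

```bash
python3 st.py
```

```text
t 23.7 tcp chest [ 16.9  16.8 182. ] yawerr 0.04 tilt [-0.  0.] F chest [0.7 0.6 0.8] w 0.4 gf 0.1 q [ 0.12  0.38 -0.29  1.82  0.13  0.96 -2.15]
to knob tool mm [-40.7  50.3  23.2]
```

>>> {"api": "carry_out", "payload": {"series": "-0.05 0 0 0; -0.1 0 0 0; -0.15 0 0 0; -0.2 0 0 0; -0.2 0 0 0; -0.2 0 0 0; -0.2 0 0 0; -0.2 0 0 0"}}

```text
clock: 24.7
ee_pos: [575.4, 5.6, 182.0]
ee_rot: [0.985, -0.17, -0.0, 0.0]
ft_force: [0.8, -0.8, 0.1]
gripper_width: 0.4
gripper_force: 0.2
```

```bash
python3 st.py
```

```text
t 24.7 tcp chest [ 14.8  16.8 182. ] yawerr 0.04 tilt [-0. -0.] F chest [ 1.  -0.4  0.1] w 0.4 gf 0.2 q [ 0.12  0.37 -0.3   1.82  0.13  0.96 -2.15]
to knob tool mm [-38.7  50.3  23.2]
```

>>> {"api": "carry_out", "payload": {"series": "-0.05 0 0 0; -0.1 0 0.05 0; -0.15 0 0.05 0; -0.2 0 0.1 0; -0.25 0 0.1 0; -0.25 0 0.1 0; -0.25 0 0.1 0; -0.25 0 0.1 0"}}

```text
clock: 25.7
ee_pos: [573.1, 6.5, 180.9]
ee_rot: [0.985, -0.17, -0.0, 0.0]
ft_force: [0.3, -0.3, 0.5]
gripper_width: 0.6
gripper_force: 0.1
```

```bash
python3 st.py
```

```text
t 25.7 tcp chest [ 12.4  16.8 180.9] yawerr 0.04 tilt [-0.01  0.  ] F chest [ 0.4 -0.1  0.5] w 0.6 gf 0.1 q [ 0.12  0.37 -0.3   1.83  0.13  0.96 -2.15]
to knob tool mm [-36.2  50.3  22.1]
```

>>> {"api": "carry_out", "payload": {"series": "-0.05 0 0 0; -0.1 0 0.05 0; -0.15 0 0.1 0; -0.2 0 0.15 0; -0.25 0 0.2 0; -0.3 0 0.2 0; -0.3 0 0.2 0; -0.3 0 0.2 0"}}

```text
clock: 26.7
ee_pos: [570.3, 7.4, 178.9]
ee_rot: [0.985, -0.17, -0.0, 0.0]
ft_force: [0.2, 0.5, 0.3]
gripper_width: 0.4
gripper_force: 0.2
```

```bash
python3 st.py
python3 - <<'E'
from st import *
T=ext("wrist");g=cv2.cvtColor(env.capture("wrist"),cv2.COLOR_RGB2GRAY)
for th in (.3,.5,.6,.7): print(th,proj("wrist",c2w(p,(20-50*np.sin(th),17,137+50*np.cos(th))),T).round())
E
```

```text
t 26.7 tcp chest [  9.4  16.7 178.9] yawerr 0.04 tilt [-0. -0.] F chest [0.  0.5 0.3] w 0.4 gf 0.2 q [ 0.11  0.37 -0.3   1.84  0.13  0.95 -2.15]
to knob tool mm [-33.3  50.3  20.1]
0.3 [272. 267.]
0.5 [272. 278.]
0.6 [272. 283.]
0.7 [272. 286.]
```

>>> {"api": "carry_out", "payload": {"series": "-0.25 0 0.03 0; -0.5 0 0.06 0; -0.75 0 0.1 0; -0.97 0 0.15 0; -1.2 0 0.3 0; -1.4 0 0.48 0; -1.6 0 0.68 0; -1.71 0 0.82 0"}}

```text
clock: 27.75
ee_pos: [553.9, 13.3, 170.6]
ee_rot: [0.985, -0.17, -0.0, 0.0]
ft_force: [0.0, 0.0, -0.1]
gripper_width: 0.4
gripper_force: 0.2
```

```bash
python3 st.py
```

```text
t 27.75 tcp chest [ -8.   16.8 170.6] yawerr 0.05 tilt [-0.02 -0.  ] F chest [ 0.   0.  -0.1] w 0.4 gf 0.2 q [ 0.11  0.36 -0.3   1.88  0.13  0.92 -2.17]
to knob tool mm [-15.9  50.3  11.8]
```

>>> {"api": "carry_out", "payload": {"series": "-0.1 0 0.15 0; -0.2 0 0.3 0; -0.3 0 0.4 0; -0.4 0 0.5 0; -0.5 0 0.6 0; -0.55 0 0.7 0; -0.6 0 0.8 0; -0.6 0 0.8 0"}}

```text
clock: 28.75
ee_pos: [548.5, 15.2, 162.7]
ee_rot: [0.985, -0.17, -0.0, 0.0]
ft_force: [0.1, -0.2, 0.1]
gripper_width: 0.6
gripper_force: 0.2
```

```bash
python3 st.py
```

```text
t 28.75 tcp chest [-13.8  16.7 162.7] yawerr 0.04 tilt [-0.01 -0.  ] F chest [ 0.2 -0.2  0.1] w 0.6 gf 0.2 q [ 0.1   0.36 -0.3   1.9   0.13  0.9  -2.18]
to knob tool mm [-10.1  50.3   3.9]
```

>>> {"api": "carry_out", "payload": {"series": "0 0 -0.5 0; 0 0 -1.5 0; 0 0 -2.5 0; 0 0 -3.5 0; 0 0 -4.5 0; 0 0 -5.5 0; 0 0 -5.5 0; 0 0 -5.5 0", "fingers": 5}}

```text
clock: 29.75
ee_pos: [548.4, 15.2, 217.5]
ee_rot: [0.985, -0.17, -0.0, 0.0]
ft_force: [0.2, -0.9, 0.3]
gripper_width: 50.3
gripper_force: 0.0
```

```bash
cat > k2.py <<'E'
from st import *
s,M,t=st();T=ext("wrist");g=cv2.cvtColor(env.capture("wrist"),cv2.COLOR_RGB2GRAY)
for th in np.arange(.2,1.3,.1): print(round(th,1),proj("wrist",c2w(p,(20-50*np.sin(th),17,137+50*np.cos(th))),T).round(0),end=" ")
print()
u0=int(proj("wrist",c2w(p,(0,17,160)),T)[0])
for v in range(190,290,4):
    row=g[v-1:v+2,u0-22:u0+22].mean(0);d=np.where(row<75)[0]+u0-22
    print(v,(int(d.min()),int(d.max()),len(d)) if len(d) else None,end="; ")
E
python3 k2.py
```

```text
t 29.75 tcp chest [-13.9  16.6 217.5] yawerr 0.03 tilt [-0.02 -0.  ] F chest [ 0.5 -0.8  0.3] w 50.3 gf 0.0 q [ 0.12  0.29 -0.31  1.85  0.1   1.01 -2.15]
0.2 [272. 204.] 0.3 [272. 211.] 0.4 [272. 217.] 0.5 [272. 222.] 0.6 [272. 227.] 0.7 [272. 231.] 0.8 [272. 234.] 0.9 [272. 237.] 1.0 [272. 239.] 1.1 [272. 240.] 1.2 [272. 240.] 
190 (249, 283, 33); 194 (249, 292, 42); 198 (267, 277, 11); 202 (267, 277, 11); 206 (252, 292, 16); 210 (251, 292, 19); 214 (267, 277, 11); 218 (268, 277, 10); 222 (268, 277, 10); 226 (268, 277, 10); 230 (268, 277, 10); 234 (267, 277, 11); 238 (265, 280, 16); 242 (264, 281, 18); 246 (265, 280, 16); 250 (269, 277, 9); 254 None; 258 None; 262 None; 266 None; 270 None; 274 None; 278 None; 282 None; 286 None;
```

>>> {"api": "carry_out", "payload": {"series": "-0.5 0 0 0; -1.4 0 0 0; -1.4 0 0.5 0; -1.4 0 1.5 0; -1.4 0 2.7 0; -1.4 0 4 0; -1.4 0 5 0; -1.4 0 5.2 0", "fingers": 0}}

```text
clock: 30.8
ee_pos: [534.8, 19.9, 164.7]
ee_rot: [0.985, -0.17, -0.001, 0.0]
ft_force: [0.6, -0.5, -0.4]
gripper_width: 0.5
gripper_force: 0.0
```

>>> {"api": "carry_out", "payload": {"series": "0 0 0.05 0; 0 0 0.1 0; 0 0 0.15 0; 0 0 0.2 0; 0 0 0.2 0; 0 0 0.2 0; 0 0 0.2 0; 0 0 0.2 0"}}

```text
clock: 31.8
ee_pos: [535.4, 19.9, 163.8]
ee_rot: [0.985, -0.17, 0.0, 0.0]
ft_force: [-0.1, 0.2, 0.4]
gripper_width: 0.9
gripper_force: 0.0
```

```bash
python3 st.py
```

```text
t 31.8 tcp chest [-27.7  16.7 163.8] yawerr 0.04 tilt [ 0. -0.] F chest [-0.2  0.1  0.4] w 0.9 gf 0.0 q [ 0.1   0.34 -0.31  1.93  0.13  0.89 -2.19]
to knob tool mm [ 3.8 50.3  5. ]
```

>>> {"api": "carry_out", "payload": {"series": "0 0 0.05 0; 0 0 0.1 0; 0 0 0.15 0; 0 0 0.15 0; 0 0 0.15 0; 0 0 0.15 0; 0 0 0.15 0; 0 0 0.15 0"}}

```text
clock: 32.8
ee_pos: [535.4, 19.9, 162.3]
ee_rot: [0.985, -0.17, 0.0, -0.0]
ft_force: [-0.7, 0.5, 1.0]
gripper_width: 0.6
gripper_force: 0.7
```

```bash
python3 st.py
```

```text
t 32.8 tcp chest [-27.6  16.8 162.3] yawerr 0.04 tilt [0.01 0.  ] F chest [-0.8  0.2  1. ] w 0.6 gf 0.7 q [ 0.1   0.34 -0.31  1.93  0.13  0.89 -2.19]
to knob tool mm [ 3.7 50.3  3.5]
```

>>> {"api": "carry_out", "payload": {"series": "0 0 0.03 0; 0 0 0.06 0; 0 0 0.1 0; 0 0 0.1 0; 0 0 0.1 0; 0 0 0.1 0; 0 0 0.1 0; 0 0 0.1 0"}}

```text
clock: 33.8
ee_pos: [535.4, 19.9, 161.3]
ee_rot: [0.985, -0.17, 0.0, -0.0]
ft_force: [-2.0, 0.2, 3.6]
gripper_width: 0.3
gripper_force: 1.5
```

```bash
python3 st.py
```

```text
t 33.8 tcp chest [-27.6  16.7 161.3] yawerr 0.04 tilt [ 0.01 -0.  ] F chest [-2.  -0.4  3.6] w 0.3 gf 1.5 q [ 0.1   0.34 -0.31  1.93  0.13  0.89 -2.19]
to knob tool mm [ 3.7 50.3  2.5]
```

>>> {"api": "carry_out", "payload": {"series": "0 0 0.02 0; 0 0 0.05 0; 0 0 0.07 0; 0 0 0.07 0; 0 0 0.07 0; 0 0 0.07 0; 0 0 0.07 0; 0 0 0.07 0"}}

```text
clock: 34.8
ee_pos: [535.2, 20.0, 160.5]
ee_rot: [0.985, -0.17, -0.0, 0.0]
ft_force: [-3.8, 2.3, 5.2]
gripper_width: 0.4
gripper_force: 2.5
```

```bash
python3 st.py
```

```text
t 34.8 tcp chest [-27.8  16.7 160.5] yawerr 0.04 tilt [-0.01  0.  ] F chest [-4.3  0.9  5.2] w 0.4 gf 2.5 q [ 0.1   0.34 -0.31  1.93  0.13  0.89 -2.19]
to knob tool mm [ 4.  50.3  1.7]
```

>>> {"api": "carry_out", "payload": {"series": "0 0 -1 0; 0 0 -3 0; 0 0 -6 0; 0 -3 -8 0; 0 -7 -9 0; 0 -11 -9 0; 0 -15 -9 0; 0 -19 -9 0"}}

```text
clock: 35.8
ee_pos: [600.5, 199.7, 251.2]
ee_rot: [0.985, -0.171, 0.001, -0.0]
ft_force: [0.5, 0.0, 0.5]
gripper_width: 0.5
gripper_force: 0.0
```

```bash
cat > fin.py <<'E'
from st import *
# model of the knob seen by side/top for each angle, and the dark pixels round there
for n in("side","top"):
    g0=cv2.cvtColor(env.capture(n),cv2.COLOR_RGB2GRAY)
    for th in(.3,.6,.8,1.,1.1,1.2): print(n,th,proj(n,c2w(p,(20-50*np.sin(th),17.5,137+50*np.cos(th)))).round(1),end=" ")
    u,v=proj(n,c2w(p,(-10,17,155))).astype(int);print()
    print(u-18,v-14);print("\n".join(" ".join("%3d"%x for x in r) for r in g0[v-14:v+14,u-18:u+18]))
E
python3 fin.py
```

```text
side 0.3 [284.7 184.9] side 0.6 [278.9 187. ] side 0.8 [275.6 189. ] side 1.0 [273.  191.5] side 1.1 [272.  192.8] side 1.2 [271.1 194.2] 
260 180
255 255 255 255 255 255 255 255 255 255 255 255 255 255 255 255 255 255 255 254 246 240 239 226 171 159 158 140 125 123 112 103 117 124 128 154
255 255 255 255 255 255 255 255 255 255 255 255 255 255 255 255 255 255 255 254 248 241 239 226 170 160 159 141 124 125 113 108 126 132 128 151
255 255 255 255 255 255 255 255 255 255 255 255 255 255 255 255 255 255 255 254 248 241 240 226 172 165 171 156 132 129 122 125 150 146 130 150
255 255 255 255 255 255 255 255 255 255 255 255 255 255 255 255 255 255 255 254 248 242 240 230 196 200 208 185 169 155 155 152 176 188 156 161
255 255 255 255 255 255 255 255 255 255 255 255 255 255 255 255 255 255 255 254 248 243 242 240 236 237 234 210 169 168 174 172 179 187 177 176
255 255 255 255 255 255 255 255 255 255 255 255 255 255 255 255 255 255 255 254 242 232 231 231 231 229 208 168 160 171 176 176 172 176 182 169
254 254 254 254 254 253 253 252 252 252 252 252 252 252 252 252 251 251 251 246 218 195 1
[... 6551 characters left out ...]
 183 188 188 186 190 188 184 194 162  77  38  45  45  37  43 157 192 186 186 186 188 189 190 192 189 190 188 185 191 191 185
244 243 245 248 210 185 188 183 186 188 188 184 185 193 129  49  24  27  17  86 182 189 185 186 189 187 185 188 187 189 187 187 188 190 190 184
243 244 246 248 207 182 185 183 191 189 187 185 188 187 176 147 113  99 128 166 189 184 188 187 186 186 186 189 189 186 187 186 190 191 187 185
241 244 246 248 207 186 186 189 189 187 184 187 189 184 189 190 174 168 183 192 191 186 189 185 187 184 187 183 191 185 184 189 192 186 186 185
244 244 245 246 210 185 183 184 187 190 185 187 186 183 186 183 189 191 187 191 189 186 186 186 188 185 190 187 187 187 184 188 190 187 184 189
```

By code, the knob is at side (271,195) and top (274.5,219.5). These match θ=1.2 to about a pixel, so the handle lies home and the arm is clear.

```bash
python3 -c "
from rig import env
print(env.close_job())"
```

```text
the job is handed in; nothing more can be done
None
```

The bolt is shot about 49 mm and the handle lies fully home in the keeper's notch (knob within about a pixel of its 1.2 rad position in both cameras), with the arm clear and the job handed in; one early grip on the knob slipped, so I raised and lowered the handle with shut fingers instead.

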